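Set a new tile in the extraction deck: spacer in the wide joint, tile held flush

ROBOT

A 6-joint arm with a two-finger parallel gripper is mounted at the origin on the work surface. World frame = base frame: x ahead of the robot, y to its left, z up, the work surface at z = 0. Lengths are in mm, angles in rad, forces in N, time in s.
With the tool pointing down it reaches from about 350 to 875 mm from the base axis. Payload 4.2 kg.
Tool frame: the origin (TCP) lies midway between the tips of the shut fingers; the grasp point (between the pads) lies bot.tcp_to_grasp behind it (bot.tcp_to_grasp is the distance from the TCP to the grasp point, in mm); z points along the fingers, y is the direction in which the jaws open and shut (so a half turn about z gives the same grasp; the last joint's range is limited). The gripper opens to 85 mm and grips with 20 to 120 N. Pads are 22 mm wide; open, the fingers measure 114 mm over their backs; the gripper's body (76 mm by 85 mm) begins 54 mm behind the grasp point. The pads swing forward as they close: fully open they stand 13 mm farther back than shut.
Start: joints at [-0.844, 0.385, 0.008, 0, -1.194, -0.259], TCP at [281.838, -557.823, 231.312] pointing down, gripper open.
Joint ranges: [-3.14, 3.14], [-1.21, 2.06], [-1.07, 1.41], [-3.16, 2.05], [-2.99, -0.16], [-3.1, 3.1]. Speed limits (rad/s): [2.79, 2.79, 3.14, 3.14, 3.14, 3.14].

INTERFACE

Orientations are given as a rotation vector (axis times angle).
In Python, from cell import bot, vision gives the robot as it stands.
- The arm moves only by the tool play_rows, never from a script. Its argument "increments" is a list of rows, each a list of 2 entries, a list of its own where there are three numbers: the shift along the world's x, y, z in m, then the turn about the world's z in rad. In form: [[[tx, ty, tz], spin], ...]. A call has 1 to 5 rows; each row is the pose to reach, as a shift and turn from the pose commanded when the call began; what a row does not reach only later rows make up. A row lasts 1/12 s, in which the tool goes at most 41.7 mm and 7.16 degrees, less where a joint would pass 70% of its speed; a pose out of reach is approached as far as the arm can. A call with a gripper value outside its range is refused whole. "jaw" is the finger opening in m, from 0 to 0.0854, set as the call begins (left out, the last holds). The fingers move at their own pace and stop on an object; "newtons" is the grip in N (left out, the last holds). Time passes only in rows, so rows that repeat a pose let the fingers close. It gives the time, the measured TCP pose, the force and the opening at its end, in the units of the state.
- bot.state(): the state, without advancing time (a new reading comes with each control period).
- vision.capture(name): name is "scene" or "top" or "wrist"; returns a dict with "color" (420x560x3 uint8, blue, green, red), "z_map" (420x560 float32, mm along the optical axis (not along the pixel's ray), 0 where there is no reading), "fx", "fy", "cx", "cy" (pixels), "R" (3x3) and "t" (3): a world point X has camera coordinates R X + t. Camera axes: x right, y down, z forward; pixel columns grow to the right and rows downward; lengths in mm; the calibration is good to about 2 mm. A picture is of the moment at which its call begins.
- bot.hand_in(): hands the job in, once; it reports no verdict.
The state is a dict: "t": time; "qpos": joint angles; "joint_vel": joint speeds; "effort": joint torques, N m; "ee_pos": TCP position; "eef_rot": TCP orientation; "wrist_force": force on the tool from outside, world axes, zero at the start; "moment": the same for the moment, N m; "finger_gap": finger opening in mm.
Only numpy, scipy, OpenCV 4.12 (cv2) and the standard library are available. Lean on these libraries where they do the work, as an engineer would, in place of code of your own. Each camera call takes 0.05 s, during which the arm holds its last target.

TASK

A new perforated steel tile, the narrower one standing a few millimetres proud, has been laid on its tacky foam seal in the extraction deck. Slide the white setting spacer, foot down and upright, all the way into the one joint wide enough for it (beside the new tile) and let go of it, so that the tile cannot creep; then press the new tile straight down with the gripper until it is flush with the other tiles, and finish while still holding it pressed flush, with the spacer standing in the joint. Leave the jars, instruments and other things where they are.

Things in the scene. Friction and masses are not known exactly. Their poses are not given: they have to be found in the camera images.
- deck: low bench-top extraction deck, steel box 210 (its x, front to back) x 418 (its y) mm, deck top 60 mm above the bench. Origin: under its centre, at bench height; x points away from the robot, z up. Three perforated steel tiles, 180 mm long in x and 22 mm deep, lie side by side along y; the ordinary joints between tiles and at the frame are only 4 mm wide. Behind the tiles stands a 54 mm high manifold
- old_tile_a: one of the two old tiles, fixed and flush: 180 x 126 mm, top face 60 mm above its origin, origin under its middle at bench height
- old_tile_b: the other old tile, same size and origin
- new_tile: the new, narrower tile, 180 (x) x 110 (y) mm, in any of the three places in the row (left, middle or right). It is stuck on a foam seal and can only move straight down. Origin at bench height below the tile while it is proud; the tile's middle lies 8 mm to -y of the origin; axes as the deck's
- new_tile_top (a point): middle of the new tile's top face; z up. Its top stands 65 mm above the bench at the start (5 mm proud), 60 mm when flush and against its solid stop. The foam is springy: it starts to give at 2 N, the tile is flush at about 10 N and comes back up when let go
- wide_joint (a point): middle of the floor of the wide joint, on the bearers, 34 mm above the bench and 26 mm below the deck top; x runs along the joint, y across it, z up. The joint is 20 mm wide, 180 mm long, on the new tile's +y side (between it and the next tile or the frame); it has upright walls
- spacer: white plastic setting spacer, an upright bar 16 mm thick (y), 110 mm long (x) up to 36 mm height, then a grip 60 mm long, also 16 mm thick, up to the top at 66 mm. The foot is narrowed to 12 mm over the lowest 6 mm. Origin: middle of the underside; z up. About 100 g. It stands on its foot on the bench beside the deck, left or right. Seated in the joint its upper 40 mm stand above the deck, so grip it higher than 38 mm above its foot to keep the fingers off the tiles
- tall_jar: clear specimen jar, 62 mm across the lid, 85 mm tall, on the bench to one side of the deck; origin under its middle; not to be disturbed
- small_jar: clear specimen jar, 45 mm across the lid, 50 mm tall, standing on the far half of one old tile; origin under its middle; not to be disturbed
- cassette: white tissue cassette 47 x 28 x 6 mm, lying on the far half of the other old tile; origin under its middle; not to be disturbed
- forceps: steel forceps 135 mm long, 4 mm high, lying on the bench before the deck; origin under its middle; not to be disturbed
- ruler: thin metal ruler 155 x 22 x 3 mm, lying on the bench before the deck; origin under its middle; not to be disturbed
- dish: clear shallow dish, 84 mm across, 14 mm high, on the bench to the left of the deck; origin under its middle; not to be disturbed
- solution_bottle: white squeeze bottle 48 mm across, 105 mm tall, on the bench to the right of the deck; origin under its middle; not to be disturbed
Things that resemble listed ones, but are neither listed nor needed, are in the scene too. What is shaped like the spacer but blue, pink or purple is not meant.

How it is judged:
By the outcome, as a careful person would: the job done as asked, in the order asked, and still so for the second after the job is handed in, while the arm keeps its last pose, push and grip.
It also fails if it takes over 54 s, if anything falls off the work surface, if the arm or the gripper's body presses on something with over 40 N, if the wrist force passes 120 N, or if a joint passes its speed limit or range.

## Working session

There is one attempt and no reset: what is moved stays moved. The work goes in short steps, Python scripts to look and compute and a tool call to move; the robot and the scene stay as the last step left them, time stands still between calls to the robot, and variables do not carry over. Pictures are saved under pics/ and viewed, and the job is handed in when it is done.

Besides the shell and the picture viewer there is one more tool, called as name(argument=value, ...), one argument or row to a line, values as JSON. play_rows: Moves the arm, as the interface text tells. Its arguments: {"type":"object","properties":{"increments":{"type":"array"},"jaw":{"type":"number"},"newtons":{"type":"number"}},"required":["increments"]}

```bash
ls; mkdir -p pics; python3 - <<'E'
from cell import bot, vision
import cv2,numpy as np,pickle
print(bot.state(), bot.tcp_to_grasp)
for n in ("scene","top"):
    d=vision.capture(n); pickle.dump(d,open(f'pics/{n}0.pkl','wb')); cv2.imwrite(f'pics/{n}0.png',d['color'])
    print(n,d['fx'],d['cx'],d['cy'],-d['R'].T@d['t'],(d['z_map']>0).mean())
E
```

```text
pics
{'t': 0.0, 'qpos': array([-8.44390524e-01,  3.85560959e-01,  6.61261262e-03, -4.85790832e-04,
       -1.19402070e+00, -2.58560948e-01]), 'joint_vel': array([-0.00175791,  0.00027508,  0.00259658, -0.00166302,  0.00046094,
        0.00066291]), 'effort': array([ 2.21057458e-04, -3.92284226e+01,  1.88396055e+01,  4.18619648e+00,
       -4.72019325e-03,  7.04781513e-06]), 'ee_pos': array([ 281.57363553, -557.31366375,  230.21573068]), 'eef_rot': array([ 0.72778503, -3.05548159, -0.00334198]), 'wrist_force': array([ 0.22068324, -0.32062202,  0.13004701]), 'moment': array([-0.00992589,  0.04500352,  0.05877857]), 'finger_gap': 85.55940176809442} 18.700000000000003
scene 426.62109499525707 277.58895991639747 210.7892624859859 [ 838.49616043 -829.38791344  793.19702538] 0.9958715986394557
top 486.94036536801246 274.4388716482199 212.28159747365584 [ 279.3202917   -96.90070386 1707.52218208] 0.9956335034013606
```

View pics/scene0.png

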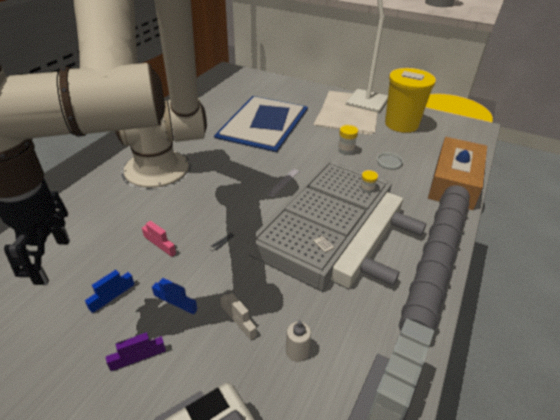

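View pics/top0.png

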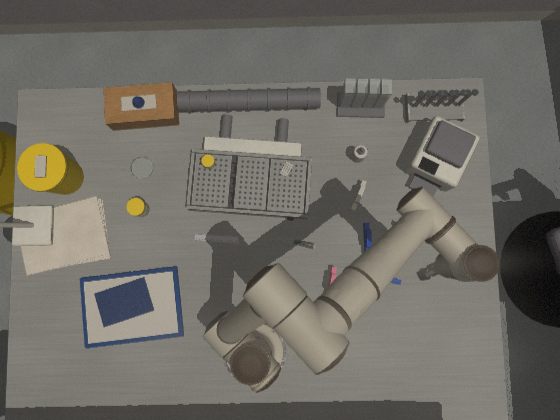

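```bash
cat > h.py <<'E'
import cv2,numpy as np,pickle
def ray(d,u,v,z):
    c=-d['R'].T@d['t']; r=d['R'].T@np.array([(u-d['cx'])/d['fx'],(v-d['cy'])/d['fy'],1.])
    return c+r*(z-c[2])/r[2]
def proj(d,X):
    p=d['R']@np.asarray(X,float)+d['t']; return d['fx']*p[0]/p[2]+d['cx'],d['fy']*p[1]/p[2]+d['cy']
def world(d):
    h,w=d['z_map'].shape; u,v=np.meshgrid(np.arange(w),np.arange(h)); z=d['z_map']
    P=np.stack([(u-d['cx'])/d['fx']*z,(v-d['cy'])/d['fy']*z,z],-1)
    return (P-d['t'])@d['R']
E
python3 - <<'E'
from h import *
t=pickle.load(open('pics/top0.pkl','rb')); s=pickle.load(open('pics/scene0.pkl','rb'))
a=cv2.resize(t['color'][125:225,175:385],None,fx=3.8,fy=3.8,interpolation=cv2.INTER_CUBIC)
cv2.imwrite('pics/a.png',a)
b=cv2.resize(s['color'][150:350,215:435],None,fx=3,fy=3,interpolation=cv2.INTER_CUBIC)
cv2.imwrite('pics/b.png',b)
for d,pts in((t,[(250,182),(362,192)]),(s,[(330,215),(242,312)])):
    W=world(d)
    for u,v in pts: print(u,v,W[v,u].round(1))
E
```

```text
250 182 [574.1  -2.4  65.9]
362 192 [ 530.7 -383.7   62.2]
330 215 [596.  -19.8  63.9]
242 312 [ 548.3 -387.7   65.6]
```

View pics/a.png

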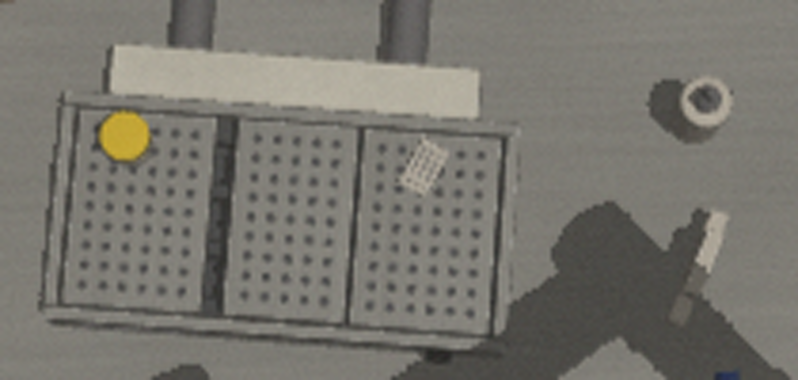

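View pics/b.png

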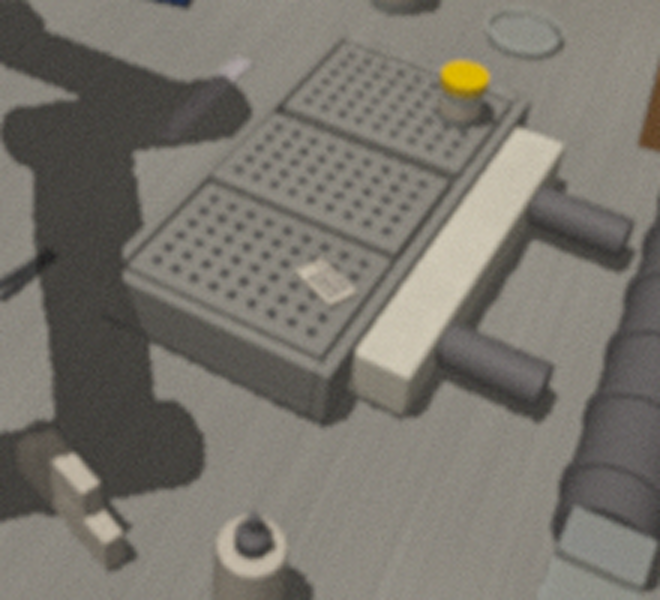

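```bash
python3 - <<'E'
from h import *
from cell import bot,vision
from scipy.spatial.transform import Rotation as Ro
s=bot.state(); M=Ro.from_rotvec(s['eef_rot']).as_matrix(); print(M.round(3)); print('tool y ang',np.degrees(np.arctan2(M[1,1],M[0,1])))
d=vision.capture('wrist'); cv2.imwrite('pics/w0.png',d['color']); print(d['fx'],-d['R'].T@d['t'],d['R'].round(3))
C=-d['R'].T@d['t']; print('cam in tool',M.T@(C-s['ee_pos']))
t=pickle.load(open('pics/top0.pkl','rb'))
def c(u,v): return u/3.8+175,v/3.8+125
for n,p,z in (('gap top',(226,118),62),('gap bot',(212,312),62),('sp top end',(718,212),36),('sp bot end',(682,320),50),('mid step hi',(715,240),66)):
    print(n,ray(t,*c(*p),z).round(1))
E
```

```text
[[-0.893 -0.451 -0.001]
 [-0.451  0.893  0.002]
 [ 0.     0.002 -1.   ]]
tool y ang 116.79481881913952
353.0348396390093 [ 215.23061234 -592.04134869  373.41010787] [[-0.452  0.892  0.001]
 [ 0.853  0.431  0.294]
 [ 0.262  0.134 -0.956]]
cam in tool [  74.89982952   -0.74812572 -143.07708491]
gap top [666.9  49.9  62. ]
gap bot [489.7  64.9  62. ]
sp top end [ 573.9 -396.7   36. ]
sp bot end [ 473.7 -357.5   50. ]
mid step hi [ 543.3 -387.5   66. ]
```

View pics/w0.png

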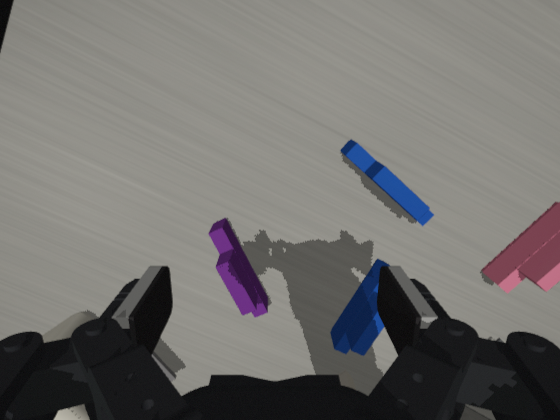

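play_rows(
  increments=[
    [[0.03,0.022,0],-0.12],
    [[0.06,0.045,0],-0.24],
    [[0.09,0.068,0],-0.36],
    [[0.12,0.09,0],-0.48],
    [[0.15,0.112,0],-0.6],
  ],
)

```text
t: 0.57
ee_pos: [432.8, -444.5, 231.1]
eef_rot: [-0.217, -3.134, -0.001]
wrist_force: [0.6, -1.0, 0.9]
finger_gap: 85.5
```

play_rows(
  increments=[
    [[0.03,0.022,0],-0.12],
    [[0.06,0.045,0],-0.23],
    [[0.09,0.068,0],-0.23],
    [[0.09,0.068,0],-0.23],
    [[0.09,0.068,0],-0.23],
  ],
)

```text
t: 0.98
ee_pos: [523.2, -376.2, 230.4]
eef_rot: [-0.56, -3.09, -0.001]
wrist_force: [-0.8, -0.2, -0.1]
finger_gap: 85.4
```

```bash
python3 - <<'E'
from h import *
from cell import bot,vision
s=bot.state(); print(s['t'],s['ee_pos'],s['eef_rot'],s['joint_vel'].round(3))
for n in('wrist','top'):
  d=vision.capture(n); cv2.imwrite(f'pics/{n}1.png',d['color']); pickle.dump(d,open(f'pics/{n}1.pkl','wb'))
E
```

```text
0.9833 [ 523.18955796 -376.15161792  230.41999332] [-5.60117103e-01 -3.08995792e+00 -7.61620267e-04] [-0.046 -0.016 -0.016  0.006 -0.002  0.003]
```

View pics/wrist1.png

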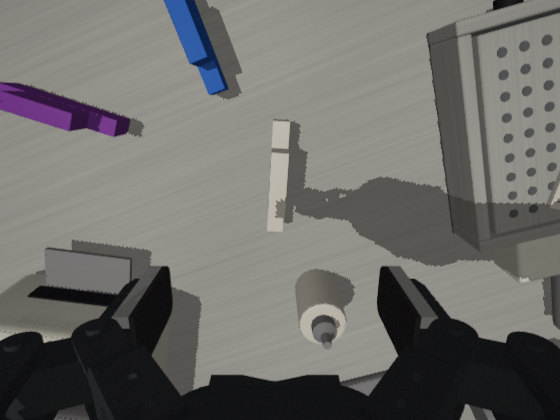

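```bash
python3 - <<'E'
from h import *
d=pickle.load(open('pics/wrist1.pkl','rb'))
a=cv2.resize(d['color'][105:245,220:350],None,fx=4.2,fy=4.2,interpolation=cv2.INTER_CUBIC)
cv2.imwrite('pics/c.png',a)
W=world(d)
for v in range(112,240,4):
    u=int(282-(v-120)*6/111); print(v,u,W[v,u].round(0), d['color'][v,u])
E
```

```text
112 282 [ 471. -349.    1.] [138 144 147]
116 282 [ 475. -350.    1.] [141 148 149]
120 282 [ 478. -351.   16.] [103 111 115]
124 281 [ 479. -354.   37.] [173 184 189]
128 281 [ 483. -355.   36.] [173 184 189]
132 281 [ 486. -356.   36.] [172 184 189]
136 281 [ 490. -357.   37.] [172 184 189]
140 280 [ 493. -360.   37.] [173 184 189]
144 280 [ 496. -361.   36.] [172 184 188]
148 280 [ 500. -362.   36.] [133 144 148]
152 280 [ 500. -363.   61.] [105 112 116]
156 280 [ 502. -364.   66.] [172 184 188]
160 279 [ 505. -366.   66.] [173 184 188]
164 279 [ 509. -367.   66.] [172 183 188]
168 279 [ 512. -368.   67.] [172 183 188]
172 279 [ 515. -369.   68.] [172 183 188]
176 278 [ 518. -371.   67.] [171 183 188]
180 278 [ 522. -373.   67.] [171 182 187]
184 278 [ 525. -374.   68.] [171 182 187]
188 278 [ 529. -375.   67.] [170 182 187]
192 278 [ 532. -376.   67.] [170 181 186]
196 277 [ 536. -379.   65.] [170 182 186]
200 277 [ 539. -380.   65.] [151 163 167]
204 277 [ 543. -381.   66.] [104 113 116]
208 277 [ 546. -382.   67.] [104 113 116]
212 277 [ 550. -384.   66.] [104 113 116]
216 276 [ 553. -386.   67.] [104 113 116]
220 276 [ 567. -391.   36.] [170 181 186]
224 276 [ 571. -393.   36.] [170 181 186]
228 276 [ 575. -394.   36.] [170 181 186]
232 275 [ 592. -401.    0.] [137 143 145]
236 275 [ 597. -403.    0.] [140 147 149]
```

View pics/c.png

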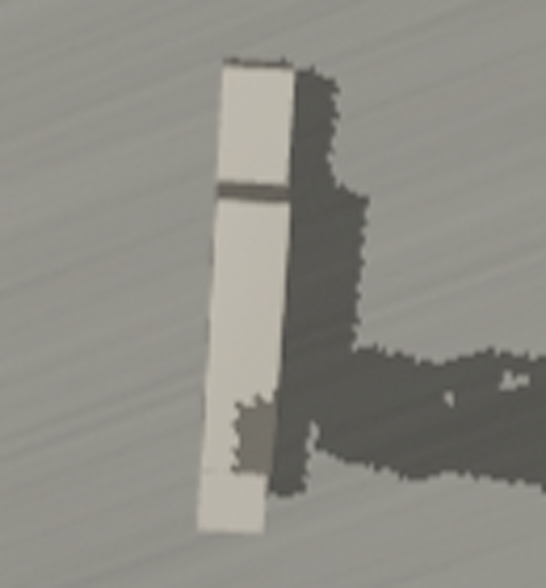

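```bash
python3 - <<'E'
from h import *
from cell import bot
from scipy.spatial.transform import Rotation as Ro
d=pickle.load(open('pics/wrist1.pkl','rb'))
for lo,hi,z in((58,74,66),(30,43,36)):
    W=world(d); m=(W[...,2]>lo)&(W[...,2]<hi)
    m[:110]=0;m[240:]=0;m[:,:255]=0;m[:,310:]=0
    c=max(cv2.findContours(m.astype(np.uint8),0,1)[0],key=cv2.contourArea)
    v,u=np.nonzero(m)
    P=np.array([ray(d,a,b,z)[:2] for a,b in zip(u,v)],np.float32)
    r=cv2.minAreaRect(P); print(z,r,len(P)); 
    b=cv2.boxPoints(r)
    w,V=np.linalg.eigh(np.cov(P.T)); a=V[:,1]*np.sign(V[0,1]); print('mean',P.mean(0),'yaw',np.degrees(np.arctan2(a[1],a[0])))
s=bot.state(); M=Ro.from_rotvec(s['eef_rot']).as_matrix(); print('tool y ang',np.degrees(np.arctan2(M[1,1],M[0,1])),s['ee_pos'])
E
```

```text
66 ((526.7417602539062, -374.4163818359375), (15.969316482543945, 60.99435043334961), 66.20569610595703) 1171
mean [ 526.012   -374.11264] yaw -23.93339545791951
36 ((527.3419189453125, -374.64337158203125), (15.974580764770508, 110.61444854736328), 66.17411804199219) 695
mean [ 514.46484 -368.98083] yaw -23.868925292516575
tool y ang 69.26274700895912 [ 521.44163926 -377.77118157  230.8547305 ]
```

play_rows(
  increments=[
    [[0.0052,0.0033,-0.02],-0.054],
    [[0.0052,0.0033,-0.055],-0.054],
    [[0.0052,0.0033,-0.09],-0.054],
    [[0.0052,0.0033,-0.12],-0.054],
    [[0.0052,0.0033,-0.12],-0.054],
  ],
  jaw=0.06,
)

```text
t: 1.5
ee_pos: [521.6, -373.4, 104.3]
eef_rot: [-0.652, -3.059, -0.007]
wrist_force: [-0.7, 0.7, -1.1]
finger_gap: 60.2
```

```bash
python3 - <<'E'
from h import *
from cell import bot,vision
s=bot.state(); print(s['t'],s['ee_pos'],s['eef_rot'],s['finger_gap'])
d=vision.capture('wrist'); cv2.imwrite('pics/wrist2.png',d['color'])
E
```

```text
1.5 [ 521.5550932  -373.36751783  104.25689611] [-0.65190347 -3.05939777 -0.00689267] 60.183816933864705
```

View pics/wrist2.png

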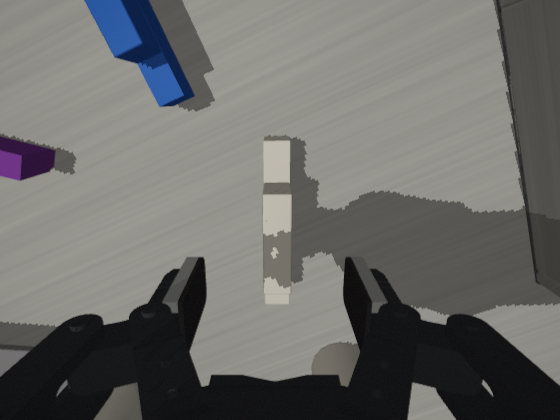

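play_rows(
  increments=[
    [[0,0,-0.02],0],
    [[0,0,-0.045],0],
    [[0,0,-0.062],0],
    [[0,0,-0.071],0],
    [[0,0,-0.071],0],
  ],
)

```text
t: 1.97
ee_pos: [526.7, -375.2, 40.4]
eef_rot: [-0.65, -3.073, 0.0]
wrist_force: [-0.6, 0.2, -0.0]
finger_gap: 60.0
```

play_rows(
  increments=[
    [[0,0,0],0],
    [[0,0,0],0],
    [[0,0,0],0],
    [[0,0,0],0],
    [[0,0,0],0],
  ],
  jaw=0.0,
  newtons=45,
)

```text
t: 2.38
ee_pos: [528.2, -375.1, 42.2]
eef_rot: [0.647, 3.071, -0.002]
wrist_force: [-0.4, 0.2, 5.6]
finger_gap: 15.6
```

```bash
python3 - <<'E'
from h import *
from cell import bot,vision
s=bot.state(); print(s['t'],s['ee_pos'],s['eef_rot'],s['finger_gap'],s['wrist_force'])
d=vision.capture('wrist'); cv2.imwrite('pics/wrist3.png',d['color'])
E
```

```text
2.3833 [ 528.18511569 -375.0540372    42.17058154] [ 6.47490020e-01  3.07084217e+00 -1.67787905e-03] 15.557907683183394 [-0.37731735  0.18901922  5.58400021]
```

View pics/wrist3.png

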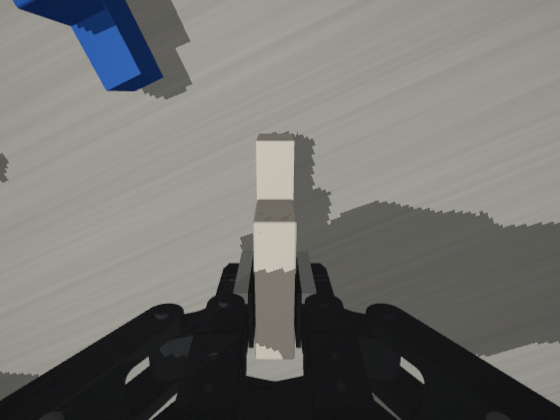

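play_rows(
  increments=[
    [[0,0,0.015],0],
    [[0,0,0.05],0],
    [[0,0,0.09],0],
    [[0,0,0.13],0],
    [[0,0.02,0.16],0.05],
  ],
)

```text
t: 2.85
ee_pos: [527.5, -356.9, 203.4]
eef_rot: [0.574, 3.085, -0.003]
wrist_force: [1.2, -0.2, -1.0]
finger_gap: 15.0
```

play_rows(
  increments=[
    [[0.004,0.035,0],0.07],
    [[0.008,0.07,0],0.14],
    [[0.012,0.105,0],0.21],
    [[0.016,0.14,0],0.28],
    [[0.02,0.175,0],0.28],
  ],
)

```text
t: 3.27
ee_pos: [546.4, -177.8, 200.0]
eef_rot: [-0.132, -3.138, -0.001]
wrist_force: [0.8, 0.9, -1.1]
finger_gap: 15.1
```

play_rows(
  increments=[
    [[0.003,0.035,0],0],
    [[0.006,0.07,0],0],
    [[0.01,0.105,0],0],
    [[0.013,0.14,0],0],
    [[0.013,0.14,0],0],
  ],
)

```text
t: 3.68
ee_pos: [560.3, -34.6, 200.0]
eef_rot: [0.127, 3.139, 0.002]
wrist_force: [-0.2, -0.6, -1.1]
finger_gap: 15.0
```

play_rows(
  increments=[
    [[0,0,0],0],
    [[0,0,0],0],
  ],
)

```text
t: 3.85
ee_pos: [559.6, -39.4, 200.0]
eef_rot: [-0.135, -3.138, 0.0]
wrist_force: [-1.6, -0.2, -1.4]
finger_gap: 14.6
```

```bash
python3 - <<'E'
from h import *
from cell import bot,vision
s=bot.state(); print(s['t'],s['ee_pos'],s['eef_rot'],s['finger_gap'],s['wrist_force'])
for n in('wrist','top','scene'):
  d=vision.capture(n); cv2.imwrite(f'pics/{n}4.png',d['color']); pickle.dump(d,open(f'pics/{n}4.pkl','wb'))
E
```

```text
3.85 [559.60174438 -39.43952943 199.97301849] [-1.34525415e-01 -3.13765617e+00  2.08494318e-04] 14.633451907665027 [-1.55790352 -0.17267785 -1.37712721]
```

View pics/wrist4.png

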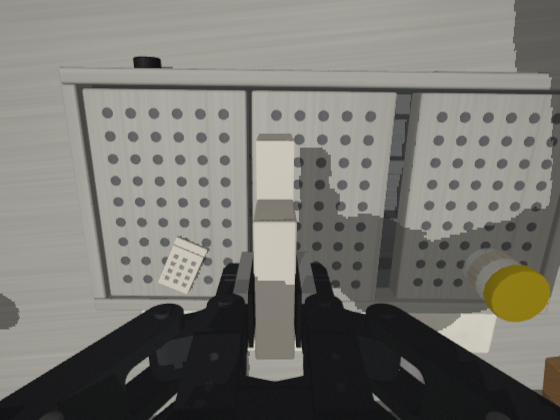

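View pics/top4.png

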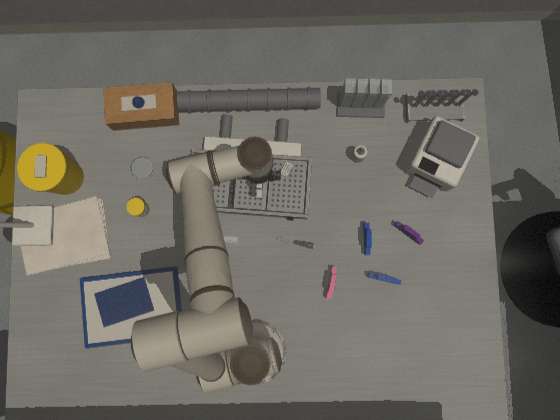

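```bash
python3 - <<'E'
from h import *
d=pickle.load(open('pics/wrist4.pkl','rb'))
a=cv2.resize(d['color'][80:315,340:460],None,fx=2.5,fy=2.5,interpolation=cv2.INTER_CUBIC)
b=cv2.resize(d['color'][80:315,230:350],None,fx=2.5,fy=2.5,interpolation=cv2.INTER_CUBIC)
cv2.imwrite('pics/e.png',np.hstack([b,a]))
g=cv2.cvtColor(d['color'],6); W=world(d)
for v in (100,110,120,140,160,180,200,225,250,270,285):
    print(v,' '.join(map(str,g[v,372:424])))
    print('   z',' '.join(map(str,W[v,372:424,2].round().astype(int))))
E
```

```text
100 161 160 160 161 162 160 161 161 162 161 161 159 159 159 159 159 159 161 161 158 157 156 155 136 97 97 97 96 96 96 96 96 97 96 96 96 96 96 92 74 90 91 92 93 94 94 96 99 114 143 151 157
   z 64 65 66 65 65 66 67 65 65 67 66 66 64 65 66 66 66 65 65 65 65 65 65 65 65 33 35 35 35 37 34 35 35 35 34 35 35 35 35 34 42 44 46 49 50 54 55 56 58 59 61 60
110 154 160 160 161 160 160 161 161 161 161 160 160 158 159 159 160 161 160 158 156 156 154 133 97 96 97 97 96 96 96 96 97 96 97 96 96 96 94 80 91 92 92 93 94 95 98 101 125 149 154 159 159
   z 67 65 66 64 65 65 65 65 64 65 66 65 65 66 66 66 65 66 64 67 66 66 65 34 34 34 34 36 35 33 35 34 34 35 34 34 33 35 42 43 44 48 48 52 53 54 58 59 60 63 61 61
120 99 113 143 160 161 162 162 160 160 159 159 159 159 159 160 161 160 157 155 156 155 132 92 93 93 94 93 92 93 93 93 93 93 92 88 54 59 83 91 92 92 94 95 96 99 95 100 150 155 159 159 160
   z 66 65 67 65 64 65 67 66 66 66 66 66 66 66 65 65 66 65 67 65 67 65 8 9 8 10 9 7 7 8 9 9 9 8 8 9 8 43 43 47 47 49 51 54 56 57 59 60 60 61 60 61
140 96 111 162 163 162 162 161 161 161 160 160 160 161 161 160 157 
[... 1899 characters left out ...]
63 61 61 61 60 61 62 60 60 61 60 60 60 60 61 60 62 61 60
270 95 92 91 93 94 90 53 55 56 56 55 55 55 57 55 55 56 55 59 70 72 72 70 71 70 73 73 83 91 96 97 98 99 97 99 99 99 97 97 97 98 98 97 97 98 99 100 100 99 97 96 95
   z 66 64 66 65 66 64 36 33 35 35 36 34 34 35 34 35 35 34 34 42 43 46 49 52 53 55 57 59 60 60 60 61 61 59 60 61 60 60 62 61 60 61 61 61 61 60 60 59 62 61 61 60
285 91 91 92 88 64 55 55 55 56 55 55 55 55 55 55 56 57 69 70 71 71 71 70 72 72 82 92 96 97 97 96 97 97 98 98 97 96 98 97 97 96 95 84 64 60 55 58 66 69 87 95 97
   z 66 66 65 65 65 35 34 34 35 36 34 34 35 35 36 34 34 42 43 46 48 52 53 55 58 61 62 61 61 60 60 60 61 61 61 61 61 61 61 60 61 60 61 61 61 61 60 60 61 60 60 61
```

View pics/e.png

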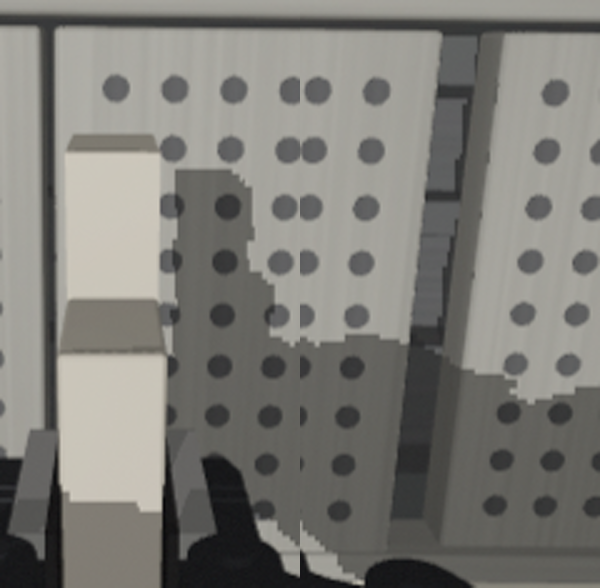

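```bash
cat > meas.py <<'E'
from h import *
def fit(P):
    P=np.array(P); vx,vy,x0,y0=cv2.fitLine(P.astype(np.float32),cv2.DIST_HUBER,0,.01,.01).ravel()
    if vx<0: vx,vy=-vx,-vy
    return (x0,y0),np.degrees(np.arctan2(vy,vx)), np.abs((P-[x0,y0])@[-vy,vx]).mean()
E
python3 - <<'E'
from meas import *
d=pickle.load(open('pics/wrist4.pkl','rb')); W=world(d); Z=W[...,2]
N=[];O=[]
for v in range(98,296):
    r=Z[v,360:430]; low=np.nonzero(r<40)[0]
    if len(low)<8: continue
    l=low[0]+360-.5; N.append(ray(d,l,v,65)[:2])
    k=low[-1]+360
    while Z[v,k]<59.3: k+=1
    O.append(ray(d,k-.5,v,60)[:2])
for n,P in(('new',N),('old',O)):
    c,a,e=fit(P); n_=c; print(n,c,a,e); 
    for x in (500,578,660): print(x, c[1]+(x-c[0])*np.tan(np.radians(a)))
# x extents: near end of new tile
for u in (310,340,370):
    print(u,Z[84:100,u].round().astype(int), Z[285:312,u].round().astype(int))
# spacer
for v in (140,150,160,170,180,190,225,240,260,300,340): 
    r=Z[v,235:315]; q=np.nonzero(r>150)[0]; print(v,q[0]+235,q[-1]+235,Z[v,275].round(1),Z[v,265].round(1))
print(Z[125:145,275].round(),Z[195:220,275].round())
E
```

```text
new (np.float32(571.8426), np.float32(50.27327)) -5.534466 0.20897156534573572
500 57.234543
578 49.67664
660 41.73115
old (np.float32(578.9152), np.float32(70.128624)) -5.5301414 0.49655789829464103
500 77.769196
578 70.21724
660 62.277996
310 [60 60 60 58 35 35 34 35 65 66 65 65 64 66 65 65] [234 232 234 235 235 235 237 237 238 238 238 242 242 242 243 243 244 244
 245 245 246 246 247 247 248 249 250]
340 [ 59  60 343  60  44  34  34  35  65  65  66  66  65  65  66  65] [ 66  65  64  66  67  66  65  65  66  66  66  66  66  65  65 244 244 244
 245 246 246 246 248 247 248 249 250]
370 [61 61 61 58 56 35 36 34 65 65 66 65 66 66 66 66] [ 66  66  67  67  66  66  66  66  65  67  67  65  67  66  65  66  65  59
  60  60  61 247 248 248 248 248 250]
140 257 293 190.2 190.6
150 256 293 193.7 194.8
160 256 293 194.6 194.4
170 256 293 194.5 194.7
180 257 293 194.9 193.7
190 257 293 194.9 194.3
225 253 296 225.2 224.6
240 253 296 224.9 225.2
260 240 309 224.5 224.3
300 235 314 223.7 224.2
340 235 314 223.3 223.8
[ 66.  65.  65.  66.  65.  65.  65.  65.  66. 166. 171. 176. 180. 182.
 187. 190. 194. 196. 194. 195.] [195. 195. 194. 193. 193. 197. 199. 200. 201. 203. 204. 206. 206. 207.
 209. 210. 210. 213. 214. 216. 216. 217. 218. 220. 221.]
```

```bash
python3 - <<'E'
from meas import *
d=pickle.load(open('pics/wrist4.pkl','rb')); W=world(d); Z=W[...,2]
for z,rows in((194.5,range(145,196)),(224.5,range(224,248))):
    L=[];R=[]
    for v in rows:
        q=np.nonzero(np.abs(Z[v,235:315]-z)<8)[0]+235
        L.append(ray(d,q[0]-.5,v,z)[:2]);R.append(ray(d,q[-1]+.5,v,z)[:2])
    (l,al,el),(r,ar,er)=fit(L),fit(R); a=np.radians((al+ar)/2); n=np.array([-np.sin(a),np.cos(a)])
    print('spacer yaw',al,ar,'thick',n@(np.array(r)-l),'mid',(np.array(l)+r)/2, el,er)
# near end of bar (rows 140.5 edge) at z 194.5 ; far step
print('bar near end',ray(d,275,140.8,194.5),'grip near',ray(d,275,220.5,224.5))
for u in(340,370): print('tile near',ray(d,u,91.5,65))
for u,v in((370,301.5),(340,299.5)): print('tile far',ray(d,u,v,65))
E
```

```text
spacer yaw -4.194253 -3.9384372 thick 16.036573 mid [515.31323 -36.10434] 0.0950622257955219 1.3098833375204608e-06
spacer yaw -5.8886404 -3.7963388 thick 15.875398 mid [533.00037  -37.719788] 2.0541924167368037e-06 2.4763646967895134e-05
bar near end [503.39000255 -34.98696244 194.5       ] grip near [527.84545006 -37.09195632 224.5       ]
tile near [486.56436922  15.57793482  65.        ]
tile near [488.46802373  38.01175687  65.        ]
tile far [669.12546361  37.03727464  65.        ]
tile far [664.79368646  10.19624453  65.        ]
```

play_rows(
  increments=[
    [[0.008,0.033,0],-0.014],
    [[0.016,0.066,-0.01],-0.014],
    [[0.023,0.099,-0.03],-0.014],
    [[0.023,0.099,-0.06],-0.014],
    [[0.023,0.099,-0.08],-0.014],
  ],
)

```text
t: 4.42
ee_pos: [582.6, 60.0, 118.2]
eef_rot: [-0.157, -3.136, -0.0]
wrist_force: [0.1, 1.2, -2.1]
finger_gap: 15.2
```

play_rows(
  increments=[
    [[0,0,0],0],
    [[0,0,0],0],
    [[0,0,0],0],
  ],
)

```text
t: 4.67
ee_pos: [584.2, 58.7, 121.8]
eef_rot: [0.159, 3.135, 0.0]
wrist_force: [-0.5, 0.1, -1.0]
finger_gap: 14.9
```

```bash
python3 - <<'E'
from h import *
from cell import bot,vision
s=bot.state(); print(s['t'],s['ee_pos'],s['eef_rot'],s['finger_gap'],s['wrist_force'])
for n in('wrist','scene'):
  d=vision.capture(n); cv2.imwrite(f'pics/{n}5.png',d['color']); pickle.dump(d,open(f'pics/{n}5.pkl','wb'))
E
```

```text
4.6667 [584.22870577  58.72617836 121.77160207] [1.58622743e-01 3.13507090e+00 4.02555957e-04] 14.898997823608441 [-0.51666937  0.14976349 -0.98937977]
```

View pics/wrist5.png

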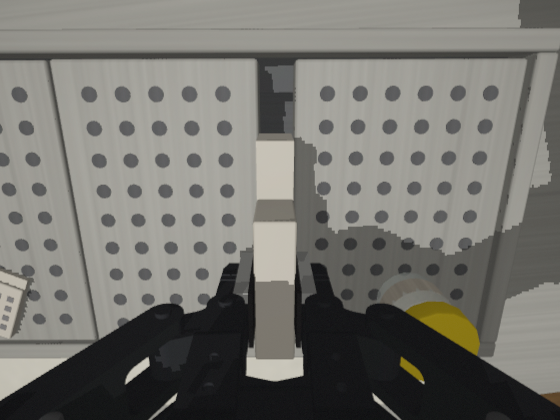

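View pics/scene5.png

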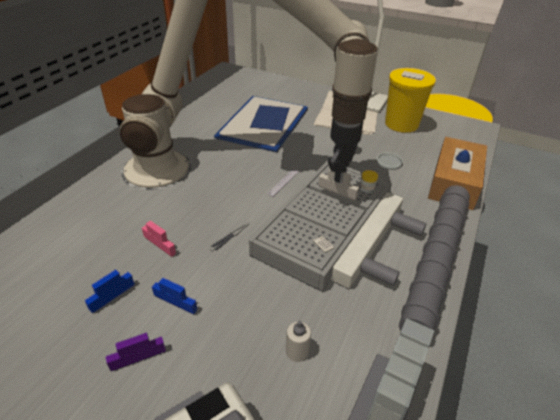

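```bash
cat > m2.py <<'E'
from meas import *
import sys
d=pickle.load(open(sys.argv[1],'rb')); W=world(d); Z=W[...,2]
N=[];O=[]
v0,v1=int(sys.argv[2]),int(sys.argv[3])
for v in range(v0,v1):
    l=275
    while Z[v,l]<60: l-=1
    k=278
    while Z[v,k]<59.3: k+=1
    N.append(ray(d,l+.5,v,65)[:2]);O.append(ray(d,k-.5,v,60)[:2])
f=[fit(P) for P in(N,O)]
for c,a,e in f: print('joint',c,a,e)
bz=np.median(Z[155:190,275]);gz=np.median(Z[235:255,275]);print('bar top',bz,'grip top',gz, 'foot',bz-36,gz-66)
th=np.radians(-5.53); n=np.array([-np.sin(th),np.cos(th)]);ax=np.array([np.cos(th),np.sin(th)])
jm=(n@np.array(f[0][0])+n@np.array(f[1][0]))/2; print('joint n mid',jm,'width',n@np.array(f[1][0])-n@np.array(f[0][0]))
for z,rows in((bz,range(145,196)),(gz,range(224,248))):
    L=[];R=[]
    for v in rows:
        q=np.nonzero(np.abs(Z[v,235:315]-z)<8)[0]+235
        L.append(ray(d,q[0]-.5,v,z)[:2]);R.append(ray(d,q[-1]+.5,v,z)[:2])
    (l,al,el),(r,ar,er)=fit(L),fit(R)
    print('spacer yaw',al,ar,'thick',n@(np.array(r)-l),'n mid',(np.array(l)+r)/2@n)
v=np.nonzero(np.abs(Z[120:200,275]-bz)<3)[0][0]+120
p=ray(d,275,v-.5,bz)[:2]; print('near end s',ax@p,'centre s',ax@p+55)
E
python3 m2.py pics/wrist5.pkl 62 130
```

```text
joint (np.float32(513.29095), np.float32(56.60968)) -6.495572 0.36053470919018027
joint (np.float32(512.9627), np.float32(76.60119)) -5.074742 0.9330797649901061
bar top 116.24981524786845 grip top 146.26257305866625 foot 80.24981524786845 80.26257305866625
joint n mid 115.74390071917486 width 19.866833386870383
spacer yaw -5.0648384 -4.811339 thick 16.054003910523722 n mid 114.48900305868035
spacer yaw -6.7842507 -4.6672664 thick 15.890149337505761 n mid 114.31010615398704
near end s 519.3566286962464 centre s 574.3566286962464
```

play_rows(
  increments=[
    [[-0.0014,0.0013,0],-0.005],
    [[-0.0014,0.0013,-0.008],-0.005],
    [[-0.0014,0.0013,-0.014],-0.005],
    [[-0.0014,0.0013,-0.019],-0.005],
    [[-0.0014,0.0013,-0.023],-0.005],
  ],
)

```text
t: 5.18
ee_pos: [581.1, 60.6, 96.3]
eef_rot: [-0.165, -3.136, 0.001]
wrist_force: [-0.4, 0.5, -1.3]
finger_gap: 14.6
```

play_rows(
  increments=[
    [[0,0,-0.003],0],
    [[0,0,-0.006],0],
    [[0,0,-0.009],0],
    [[0,0,-0.012],0],
    [[0,0,-0.012],0],
  ],
)

```text
t: 5.6
ee_pos: [581.3, 60.7, 84.6]
eef_rot: [-0.165, -3.136, 0.001]
wrist_force: [0.2, -0.2, 0.2]
finger_gap: 14.9
```

```bash
python3 - <<'E'
from h import *
from cell import bot,vision
s=bot.state(); print(s['t'],s['ee_pos'],s['eef_rot'],s['finger_gap'],s['wrist_force'],s['moment'])
for n in('wrist',):
  d=vision.capture(n); cv2.imwrite(f'pics/{n}6.png',d['color']); pickle.dump(d,open(f'pics/{n}6.pkl','wb'))
E
python3 m2.py pics/wrist6.pkl 62 125
```

```text
5.6 [581.26668503  60.67661841  84.59281626] [-1.65351315e-01 -3.13607332e+00  5.70214630e-04] 14.889549987300246 [ 0.18301798 -0.15080508  0.19113001] [-0.03578739  0.02516781 -0.01543692]
joint (np.float32(501.81628), np.float32(57.83199)) -4.8753557 0.7764825391171246
joint (np.float32(503.7487), np.float32(77.587585)) -6.083378 0.3861275334236889
bar top 79.11959610218669 grip top 108.99220685443792 foot 43.11959610218669 42.992206854437924
joint n mid 115.84626112147174 width 19.849870984816647
spacer yaw -5.2956047 -5.0650325 thick 16.031318679944963 n mid 116.31785279995007
spacer yaw -7.0147653 -4.9218326 thick 15.920621123967045 n mid 116.10066004039388
near end s 516.216929935565 centre s 571.216929935565
```

View pics/wrist6.png

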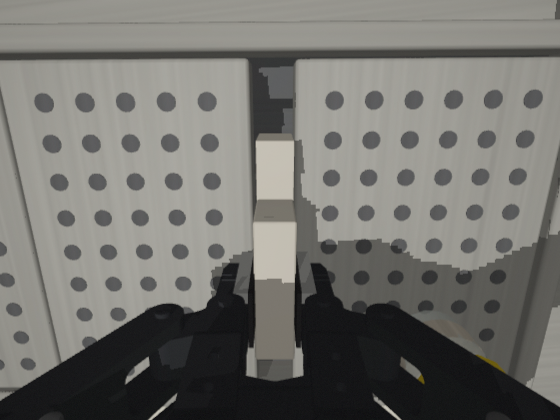

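play_rows(
  increments=[
    [[0,-0.0002,-0.003],0],
    [[0,-0.0002,-0.006],0],
    [[0,-0.0002,-0.008],0],
    [[0,-0.0002,-0.009],0],
    [[0,-0.0002,-0.009],0],
  ],
)

```text
t: 6.07
ee_pos: [581.6, 60.6, 76.3]
eef_rot: [0.165, 3.137, -0.0]
wrist_force: [0.3, 0.7, -0.3]
finger_gap: 15.1
```

play_rows(
  increments=[
    [[0,0,-0.001],0],
    [[0,0,-0.001],0],
  ],
)

```text
t: 6.23
ee_pos: [581.8, 60.6, 76.2]
eef_rot: [0.165, 3.137, -0.0]
wrist_force: [-2.5, 0.3, 3.5]
finger_gap: 15.6
```

play_rows(
  increments=[
    [[0,0,-0.0007],0],
    [[0,0,-0.0007],0],
  ],
)

```text
t: 6.4
ee_pos: [581.7, 60.6, 76.1]
eef_rot: [0.164, 3.137, -0.0]
wrist_force: [-3.4, 1.3, 8.4]
finger_gap: 15.0
```

```bash
python3 - <<'E'
from h import *
from cell import bot,vision
s=bot.state(); print(s['t'],s['ee_pos'],s['wrist_force'],s['moment'])
for n in('wrist',):
  d=vision.capture(n); cv2.imwrite(f'pics/{n}7.png',d['color']); pickle.dump(d,open(f'pics/{n}7.pkl','wb'))
E
python3 m2.py pics/wrist7.pkl 62 125
```

```text
6.4 [581.73879055  60.61890898  76.1121331 ] [-3.42201305  1.2650131   8.3750719 ] [ 0.08579451  1.03991492 -0.01934124]
joint (np.float32(507.69778), np.float32(57.230515)) -5.4609103 0.5114226086687759
joint (np.float32(508.21533), np.float32(77.25343)) -5.0910664 0.45137100602041946
bar top 70.76405231792934 grip top 100.72067424059445 foot 34.76405231792934 34.72067424059445
joint n mid 115.8792343384476 width 19.97960405161146
spacer yaw -7.840396 -5.018278 thick 25.23311294372729 n mid 111.65739432092336
spacer yaw -6.9799795 -4.875131 thick 15.870186033753285 n mid 116.05345467871427
near end s 516.6908573125393 centre s 571.6908573125393
```

play_rows(
  increments=[
    [[0,0,0.001],0],
    [[0,0,0.001],0],
    [[0,0,0.001],0],
    [[0,0,0.001],0],
    [[0,0,0.001],0],
  ],
  jaw=0.045,
)

```text
t: 6.87
ee_pos: [581.6, 60.5, 75.3]
eef_rot: [-0.165, -3.137, 0.0]
wrist_force: [1.0, 0.8, -0.2]
finger_gap: 45.4
```

play_rows(
  increments=[
    [[0,0,0.01],0],
    [[0,0,0.03],0],
    [[0,0,0.055],0],
    [[0,0,0.08],0],
    [[0,0,0.08],0],
  ],
)

```text
t: 7.28
ee_pos: [585.1, 61.3, 162.0]
eef_rot: [0.162, 3.126, 0.004]
wrist_force: [0.6, 0.1, 1.3]
finger_gap: 45.0
```

```bash
python3 - <<'E'
from h import *
from cell import bot,vision
s=bot.state(); print(s['t'],s['ee_pos'],s['wrist_force'],s['finger_gap'])
for n in('wrist',):
  d=vision.capture(n); cv2.imwrite(f'pics/{n}8.png',d['color']); pickle.dump(d,open(f'pics/{n}8.pkl','wb'))
E
```

```text
7.2833 [585.12407286  61.26787434 162.04256887] [0.58190924 0.10973407 1.30488041] 44.95821457951504
```

View pics/wrist8.png

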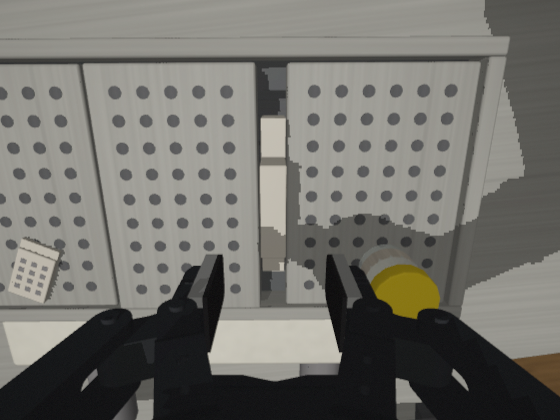

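play_rows(
  increments=[
    [[-0.003,-0.025,0],0],
    [[-0.0073,-0.05,0],0],
    [[-0.0073,-0.068,0],0],
    [[-0.0073,-0.068,-0.02],0],
    [[-0.0073,-0.068,-0.04],0],
  ],
  jaw=0.0,
)

```text
t: 7.75
ee_pos: [574.7, -8.5, 115.9]
eef_rot: [0.168, 3.135, 0.001]
wrist_force: [-1.1, -0.6, -0.9]
finger_gap: 0.2
```

play_rows(
  increments=[
    [[0,0,-0.018],0],
    [[0,0,-0.032],0],
    [[0,0,-0.04],0],
    [[0,0,-0.04],0],
    [[0,0,-0.04],0],
  ],
)

```text
t: 8.17
ee_pos: [574.3, -7.5, 75.4]
eef_rot: [-0.165, -3.136, 0.001]
wrist_force: [1.5, 1.0, -0.3]
finger_gap: 0.1
```

```bash
python3 - <<'E'
from h import *
from cell import bot,vision
s=bot.state(); print(s['t'],s['ee_pos'],s['wrist_force'],s['finger_gap'])
for n in('wrist','scene'):
  d=vision.capture(n); cv2.imwrite(f'pics/{n}9.png',d['color']); pickle.dump(d,open(f'pics/{n}9.pkl','wb'))
  if n=='scene': cv2.imwrite('pics/s9.png',cv2.resize(d['color'][120:300,230:420],None,fx=3,fy=3,interpolation=2))
E
```

```text
8.1667 [574.29698914  -7.47696128  75.41182704] [ 1.49144116  0.96894299 -0.30284117] 0.1106363778177409
```

View pics/wrist9.png

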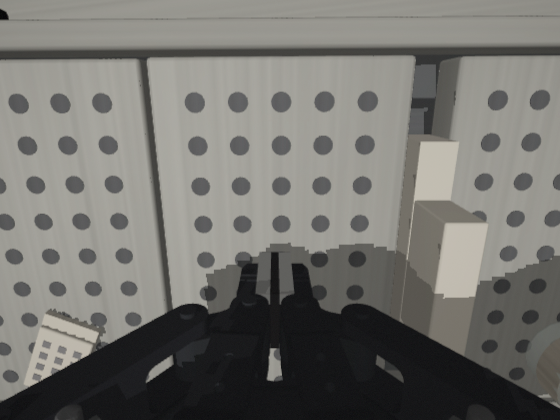

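View pics/s9.png

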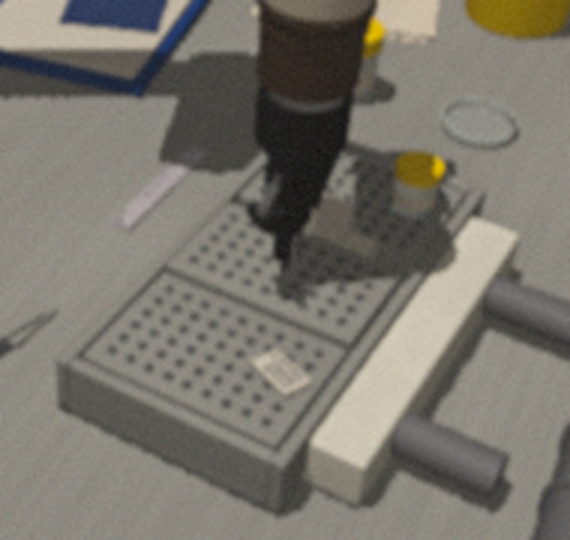

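```bash
python3 - <<'E'
from h import *
d=pickle.load(open('pics/wrist9.pkl','rb')); W=world(d)
n=W@np.array([.0964,.9953,0]); z=W[...,2]
g=d['color'].max(-1)<45
for lo in range(80,190,10):
    m=(z>lo)&(z<lo+10)&g&(n>20)
    if m.sum()>20: print(lo,m.sum(),np.percentile(n[m],99)-48)
E
```

```text
80 289 12.607901271396642
90 491 12.71474145161524
100 460 12.815613211870556
110 1086 19.426768355967866
120 4133 33.47756602885897
130 6052 40.32164671932746
140 6372 48.746783403333126
150 9991 56.50622092262242
160 5689 56.191219340977625
```

play_rows(
  increments=[
    [[0,0,-0.004],0],
    [[0,0,-0.008],0],
    [[0,0,-0.011],0],
    [[0,0,-0.013],0],
    [[0,0,-0.013],0],
  ],
)

```text
t: 8.68
ee_pos: [574.4, -7.4, 63.0]
eef_rot: [0.165, 3.137, -0.0]
wrist_force: [-2.0, 1.4, 5.8]
finger_gap: 0.1
```

play_rows(
  increments=[
    [[0,0,-0.001],0],
    [[0,0,-0.002],0],
    [[0,0,-0.002],0],
  ],
)

```text
t: 8.93
ee_pos: [574.4, -7.4, 61.6]
eef_rot: [0.164, 3.137, -0.0]
wrist_force: [-2.2, 1.1, 8.1]
finger_gap: -0.2
```

play_rows(
  increments=[
    [[0,0,-0.001],0],
    [[0,0,-0.0015],0],
    [[0,0,-0.002],0],
    [[0,0,-0.002],0],
  ],
)

```text
t: 9.27
ee_pos: [574.4, -7.4, 60.2]
eef_rot: [0.164, 3.137, -0.0]
wrist_force: [-3.8, 1.0, 9.6]
finger_gap: -0.2
```

play_rows(
  increments=[
    [[0,0,-0.0005],0],
    [[0,0,-0.001],0],
    [[0,0,-0.001],0],
  ],
)

```text
t: 9.52
ee_pos: [574.5, -7.4, 60.0]
eef_rot: [0.164, 3.137, -0.001]
wrist_force: [-4.9, 1.2, 13.3]
finger_gap: 0.0
```

Against the stop at z = 60.0. I'll add a little push for margin, then check.

play_rows(
  increments=[
    [[0,0,-0.0005],0],
    [[0,0,-0.001],0],
    [[0,0,-0.001],0],
    [[0,0,-0.001],0],
  ],
)

```text
t: 9.85
ee_pos: [574.5, -7.4, 60.0]
eef_rot: [0.163, 3.136, -0.001]
wrist_force: [-7.5, 2.0, 18.4]
finger_gap: -0.0
```

play_rows(
  increments=[
    [[0,0,0],0],
    [[0,0,0],0],
    [[0,0,0],0],
    [[0,0,0],0],
    [[0,0,0],0],
  ],
)

```text
t: 10.27
ee_pos: [574.5, -7.4, 60.0]
eef_rot: [0.163, 3.136, -0.001]
wrist_force: [-7.4, 1.7, 19.1]
finger_gap: 0.1
```

```bash
python3 - <<'E'
from h import *
from cell import bot,vision
s=bot.state(); print(s['t'],s['ee_pos'],s['wrist_force'],s['finger_gap'])
d=vision.capture('wrist'); cv2.imwrite('pics/wrist10.png',d['color']); W=world(d); Z=W[...,2]
for n,r,c in(('new',slice(65,220),slice(170,390)),('oldR',slice(70,250),slice(20,100)),('oldL',slice(70,180),slice(490,550)),('frame',slice(25,40),slice(100,450))): print(n,np.median(Z[r,c]))
s=vision.capture('scene'); cv2.imwrite('pics/s10.png',cv2.resize(s['color'][120:300,230:420],None,fx=3,fy=3,interpolation=2))
E
```

```text
10.2667 [574.47775163  -7.37329072  60.00053419] [-7.39947713  1.73689515 19.05000245] 0.050738193240276265
new 60.5587775493302
oldR 60.623492378474594
oldL 60.55298381390995
frame 60.490088077746265
```

View pics/wrist10.png

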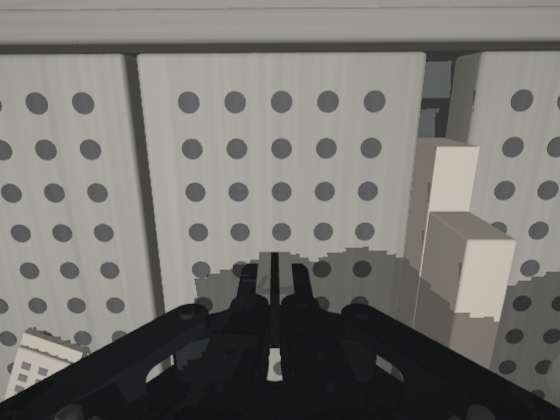

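View pics/s10.png

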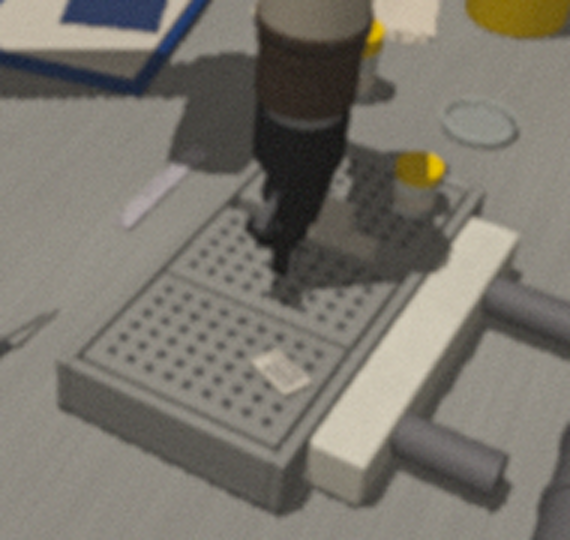

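```bash
python3 - <<'E'
from h import *
from cell import bot,vision
d=vision.capture('wrist'); Z=world(d)[...,2]
print('bar top',np.median(Z[155:195,440:465]),'grip top',np.median(Z[250:300,470:490]))
print(bot.hand_in()); s=bot.state(); print(s['t'],s['ee_pos'],s['wrist_force'])
E
```

```text
bar top 70.52487711618 grip top 100.54749714937742
the job is handed in; nothing more can be done
None
the job is handed in; nothing more can be done
```

I slid the white spacer into the wide joint on the new (middle) tile's +y side and let go of it. I then pressed the new tile flush with closed fingertips and handed the job in at about 10.3 s, still pressing.

**Tile:** the fingertips sit at z = 60.0 mm with about 19 N of downward push. The wrist depth image reads 60.56 mm for the new tile and 60.55 and 60.62 mm for the old tiles, so they are level.

**Spacer:** it stands upright with its bar top at 70.5 mm and grip top at 100.5 mm. Both match a foot resting on the bearers at 34 mm, allowing the camera's roughly 0.5 mm offset.

**Other things:** the small jar, cassette, ruler and dish look unmoved in the last scene picture. I made no measured before-and-after check of any of the other things.

**Checks that disagreed:** while seating the spacer, one edge measurement came out wrong (thickness read as 25 mm), because the bar top was by then at nearly tile height. The other edge measurement and the later heights were consistent. There was also about 7 N of sideways force while pressing, but the fingers did not move.

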